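# Open the dial padlock on the specimen case and hold it up

## Robot

A 7-joint arm with a two-finger parallel gripper is mounted at the origin on the work surface. World frame = base frame: x ahead of the robot, y to its left, z up, the work surface at z = 0. Lengths are in mm, angles in rad, forces in N, time in s.
With the tool pointing down it reaches from about 425 to 875 mm from the base axis. Payload 4.7 kg.
Tool frame: the origin (TCP) lies at the very end of the fingers, on their centre line; the grasp point (between the pads) lies 19 mm behind it; z points along the fingers, y is the line along which they close (so a half turn about z gives the same grasp; the last joint's range is limited). The gripper opens to 87 mm and grips with 3 to 60 N. Pads are 19 mm wide; open, the fingers measure 117 mm over their backs; the gripper's body (75 mm by 190 mm) begins 51 mm behind the grasp point.
Start: joints at [1.247, 0.321, -0.07, 1.45, 0.023, 1.371, -0.057], TCP at [215.399, -613.294, 222.587] pointing down, gripper open.
Joint ranges: [-2.86, 2.86], [-0.3, 2.09], [-1.38, 1.24], [0.06, 2.45], [-1.56, 4.7], [0.09, 2.05], [-2.69, 2.69]. Speed limits (rad/s): [2.57, 2.57, 3.14, 3.14, 3.14, 3.14, 3.14].

## Interface

Orientations are given as a unit quaternion [x, y, z, w].
In Python, from workcell import r, optics gives the robot as it stands. The module is installed in compiled form; this text tells all that it offers. Calls block until the motion is done:
- r.movep(position, orientation): joint-space move of the TCP to a pose.
- r.servo_line(position, orientation=None, vel=150): straight line of the TCP; orientation=None keeps the orientation; vel is the mean speed in mm/s.
- r.set_joints(angles): joint-space move.
- r.command_gripper(opening, strength=None): finger opening in mm; strength is the grip in N (None keeps the last); returns when the fingers have stopped.
- r.hold(seconds).
- r.inverse_kinematics(position, orientation): joint angles nearest the present ones, or None.
- r.get_obs(): the state.
- optics.grab_frame(name): name is "scene" or "top" or "wrist"; returns the picture (480x640x3 uint8, blue, green, red); there is no depth.
- optics.calibration(name): a dict with "mtx" (3x3 intrinsics, pixels), "T" (4x4, takes a point from camera to world coordinates); the wrist camera has in their place "mount" (4x4, takes a point from camera to tool coordinates, whose origin is the TCP and whose axes are the flange's). Camera axes: x right, y up, looking along -z (the intrinsics and any distortion apply to the point x, -y, -z); pixel columns grow to the right and rows downward; lengths in mm; the calibration is good to about 2 mm. A picture is of the moment at which its call begins: read the wrist's pose just before it. calibration takes no time and is no camera call.
A pose or a line that the arm cannot do raises r.Unreachable and nothing moves.
- r.sign_off(): hands the job in; it is judged then, once.
The state is a dict: "time_s": time; "joint_pos": joint angles; "joint_velocities": joint speeds; "joint_efforts": joint torques, N m; "tool_pos": TCP position; "tcp_rot": TCP orientation; "contact_force": force on the tool from outside, world axes, zero at the start; "ft_torque": the same for the moment, N m; "width": finger opening in mm; "finger_force": force on a finger pad.
Only numpy, scipy, OpenCV 4.12 (cv2) and the standard library are available. Lean on these libraries where they do the work, as an engineer would, in place of code of your own. Each camera call takes 0.05 s, during which the arm holds its last target. There are 200 camera calls.

## Task

The specimen case on the microscope desk is locked by a blue dial padlock that lies in its saddle with the shackle through the brass hasp eye. Turn the dial, feeling for its notches, until the white pointer clicks in at the green mark, let it settle there, then pull the shackle fully out and lift the opened lock clear of the hasp. Finish while holding the lock still in the gripper, dial uppermost and about level, a good 10 cm straight above the case and touching nothing else; leave the other things on the desk and the case where they are.

Things in the scene. Friction and masses are not known exactly. Their poses are not given: they have to be found in the camera images.
- case: fixed dark green metal specimen case 260 x 260 x 50 mm, black corners; origin under its centre, z up, its -x side faces roughly the robot. On its lid, 10 mm towards its +x from the middle, a saddle (rubber floor 3 mm above the lid, rim 7 mm above that floor, 2 mm of play round the lock) holds the lock
- hasp_eye (a point): middle of the opening of the upright brass hasp eye fixed on the case: a square loop 5 mm thick along the case's x, opening 14 mm wide (y) and 23 mm high, top of the loop 29 mm above the saddle floor. The shackle's toe leg passes through it along x, 3 mm in front of the lock's front face
- lock: the loose padlock, lying face up in the saddle: blue body 56 (x) x 58 (y) x 28 (z) mm, 0.24 kg in all; origin under the middle of the blue body (not counting the shackle), z out of the dial face. Its shackle points along its -x; the green mark is on the face at the -x edge, beside the shackle. Built square to the case
- dial_grip (a point): on the dial's axis, 48.5 mm above the lock's underside, turning with the dial: the dial is a black disc 45 mm wide whose top is 14 mm below this point, with a finger bar 42 mm long, 12 mm thick and 24 mm high across it (from 14 mm below to 10 mm above this point). The bar runs along this point's x; its white-striped pointer end is this point's -x end
- dial (a joint): dial angle in rad, counter-clockwise from above positive, turns freely either way without end stops. 0 (and any multiple of 6.283) = white pointer at the green mark, where the lock is released with about 0.15 rad to spare; elsewhere the shackle is blocked. 12 click notches, one every 0.524 rad with one at 0; a light spring (about 0.03 N m) pulls the released dial into the nearest notch
- shackle_grip (a point): in the plane of the shackle, midway between its legs, 17 mm from its outer (-x) end and 14 mm above the lock's underside (17 mm above the case lid); axes as the lock's. Moves with the shackle. The steel U is 48 mm wide over its two legs, each leg 8 mm wide and 10 mm high, and stands 55 mm out of the lock's front when shut: it is gripped from above across both legs
- shackle (a joint): how far the shackle is pulled out of the lock along the lock's -x, in m: 0 shut, 0.022 fully open (end stop). It has about 3 N of friction and stays where it is left. Blocked after about 1 mm unless the dial is at the green mark. The toe leg clears the hasp eye from 0.015 on; only then can the lock be lifted out
- eyepiece: black microscope eyepiece tube, 38 mm wide, 56 mm tall, standing on one of the case's two far corners; bystander, origin under its centre
- vial: small amber jar with white cap, 26 mm wide, 50 mm tall, standing on the other far corner of the case; bystander, origin under its centre
- petri_dish: clear closed dish, 90 mm wide, 15 mm tall, on the desk; bystander, origin under its centre
- remote: small black remote control 110 x 40 x 16 mm lying on the desk; bystander, origin under its centre
- mouse: black and red computer mouse 100 x 58 x 32 mm on the desk; bystander, origin under its centre
- pen_cup: black pen cup 72 mm wide, 90 mm tall, pens to 145 mm; bystander, origin under its centre
Not all that is in view belongs to the job. Leave any purple look-alike of the lock alone.

How it is judged (in metres and radians):
On the way, in this order (a step that is already met when the one before it is completed fails the run):
1. the dial's pointer is at the green mark, within 0.2 rad, the shackle still shut ((value of joint dial between -6.4832 and -6.0832 rad or value of joint dial between -0.2 and 0.2 rad or value of joint dial between 6.0832 and 6.4832 rad or value of joint dial between 12.3664 and 12.7664 rad) and value of joint shackle below 0.005 m), for 0.2 s.
2. the shackle is pulled out, at least 18 mm, with the lock still down in its saddle (value of joint shackle above 0.018 m and height (world z) of lock below 0.075 m), for 0.1 s.
At the end, for the whole second after the job is handed in: Lock held still in the fingers (over 2 N, under 0.05 m/s), shackle out over 17 mm, underside over 0.14 m above the desk and within 0.18 m sideways of the case's middle, face within 0.35 rad of straight up, touching neither case nor bystander; bystanders within 40 mm of their starts (value of joint shackle above 0.017 m and height (world z) of lock above 0.14 m and angle between lock's own z axis and vertical below 0.35 rad and contact force between the fingers and lock above 2 N and contact force between lock and case below 0.05 N and linear speed of lock below 0.05 m/s and horizontal distance between lock and case below 0.18 m and contact force between lock and eyepiece below 0.05 N and contact force between lock and vial below 0.05 N and contact force between lock and petri_dish below 0.05 N and contact force between lock and remote below 0.05 N and contact force between lock and mouse below 0.05 N and contact force between lock and pen_cup below 0.05 N and distance of each of eyepiece, vial, petri_dish, remote, mouse, pen_cup from where it was at the start of the episode below 0.04 m); the arm keeps its last pose, push and grip.
It fails at once if a bystander is knocked more than 40 mm away (distance of any of eyepiece, vial, petri_dish, remote, mouse, pen_cup from where it was at the start of the episode above 0.04 m).
It also fails if it takes over 48 s, if anything falls off the work surface, if the arm or the gripper's body presses on something with over 40 N, if the wrist force passes 120 N, or if a joint passes its speed limit or range.

## Working session

There is one attempt and no reset: what is moved stays moved. The work goes in short steps, each a Python script; the robot and the scene stay as the last script left them, time stands still between calls to the robot, and variables do not carry over. Pictures are saved under pics/ and viewed, at most 10 in all, crops included, and the job is handed in when it is done.

```bash
mkdir -p pics
python3 - <<'E'
from workcell import r, optics
import cv2,numpy as np
np.set_printoptions(suppress=True,precision=3)
for n in ("scene","top"):
    cv2.imwrite(f"pics/{n}0.png",optics.grab_frame(n))
    c=optics.calibration(n); print(n,{k:np.array(v) if not isinstance(v,str) else v for k,v in c.items()})
print(optics.calibration("wrist")); o=r.get_obs();print(o)
E
```

```text
scene {'mtx': array([[612.662,   0.   , 315.384],
       [  0.   , 612.662, 245.493],
       [  0.   ,   0.   ,   1.   ]]), 'T': array([[  -0.686,   -0.517,    0.513, 1179.873],
       [   0.728,   -0.499,    0.47 ,  589.302],
       [   0.013,    0.696,    0.718, 1029.687],
       [   0.   ,    0.   ,    0.   ,    1.   ]])}
top {'mtx': array([[608.369,   0.   , 323.468],
       [  0.   , 608.369, 244.34 ],
       [  0.   ,   0.   ,   1.   ]]), 'T': array([[   0.026,    0.992,   -0.127,  283.342],
       [  -1.   ,    0.025,   -0.006,  -28.701],
       [  -0.003,    0.127,    0.992, 1720.276],
       [   0.   ,    0.   ,    0.   ,    1.   ]])}
{'mtx': array([[374.706,   0.   , 316.826],
       [  0.   , 374.706, 241.197],
       [  0.   ,   0.   ,   1.   ]]), 'mount': array([[  -0.   ,    0.969,    0.249,   67.219],
       [   1.   ,   -0.   ,    0.001,    0.919],
       [   0.001,    0.249,   -0.969, -162.248],
       [   0.   ,    0.   ,    0.   ,    1.   ]])}
{'time_s': 0.1, 'joint_pos': array([ 1.247,  0.322, -0.07 ,  1.452,  0.023,  1.371, -0.057]), 'joint_velocities': array([ 0.001, -0.002,  0.   , -0.001,  0.001, -0.   ,  0.001]), 'joint_efforts': array([  0.   , -49.257,  -0.406, -31.34 ,  -0.064,   0.04 ,   0.   ]), 'tool_pos': array([ 215.219, -612.786,  221.559]), 'tcp_rot': array([ 0.986,  0.168, -0.   , -0.001]), 'contact_force': array([ 1.229,  0.872, -0.202]), 'ft_torque': array([-0.026,  0.038, -0.024]), 'finger_force': 0.0, 'width': 86.88595488674204}
```

View pics/top0.png

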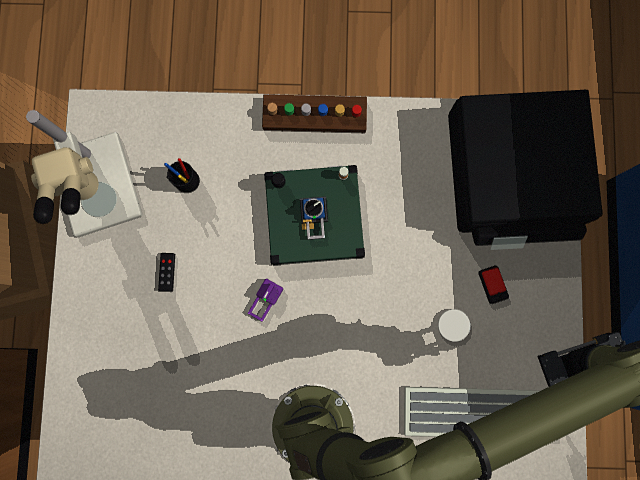

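View pics/scene0.png

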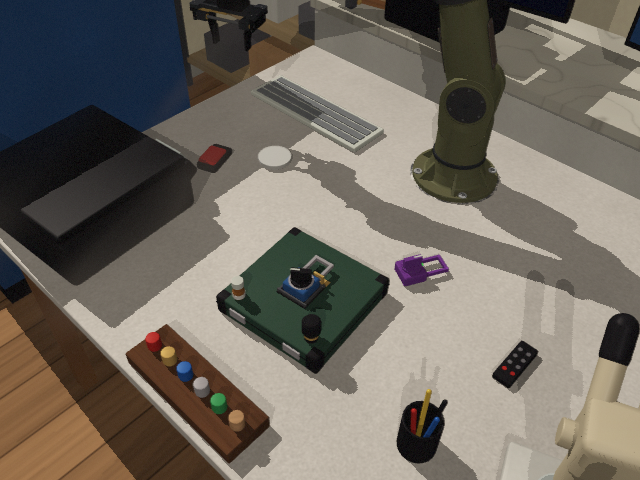

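The top view shows the green case centred near (315,213), with the blue lock at (314,210) and its shackle pointing down toward the robot. There are two lock-like objects. The blue one at (314,210) lies on the case with its shackle in a brass eye, so it is the target. The purple one at (265,299) on the desk is the decoy. Next I'll locate the case and take a wrist close-up.

```bash
cat > h.py <<'E'
import numpy as np, cv2
from scipy.spatial.transform import Rotation as R
from workcell import r, optics
np.set_printoptions(suppress=True,precision=3)
def cast(cal,T,px,z):
    """pixels -> world xy on plane z"""
    p=cv2.undistortPoints(np.float64(px).reshape(-1,1,2),np.array(cal["mtx"]),cal.get("dist")).reshape(-1,2)
    d=np.c_[p[:,0],-p[:,1],-np.ones(len(p))]@T[:3,:3].T
    return T[:3,3]+d*((z-T[2,3])/d[:,2])[:,None]
def wristT(o,cal):
    T=np.eye(4); T[:3,:3]=R.from_quat(o["tcp_rot"]).as_matrix(); T[:3,3]=o["tool_pos"]
    return T@np.array(cal["mount"])
def down(yaw): # tool x axis at heading yaw, pointing down
    return (R.from_euler("z",yaw)*R.from_quat([1,0,0,0])).as_quat()
def snap(name):
    o=r.get_obs(); im=optics.grab_frame("wrist"); cv2.imwrite(f"pics/{name}.png",im)
    cal=optics.calibration("wrist"); return im,cal,wristT(o,cal)
E
python3 - <<'E'
from h import *
im=cv2.imread("pics/top0.png"); hsv=cv2.cvtColor(im,cv2.COLOR_BGR2HSV)
m=cv2.inRange(hsv,(55,60,15),(95,255,120)); m[:140]=0;m[290:]=0;m[:,:235]=0;m[:,390:]=0
m=cv2.morphologyEx(m,cv2.MORPH_OPEN,np.ones((3,3)))
c=max(cv2.findContours(m,0,2)[0],key=cv2.contourArea)
cal=optics.calibration("top");T=np.array(cal["T"])
w=cast(cal,T,c.reshape(-1,2),50)[:,:2]
rc=cv2.minAreaRect(np.float32(w)); print(rc)
b=cv2.inRange(hsv,(100,100,60),(125,255,255)); b[:190]=0;b[235:]=0;b[:,:290]=0;b[:,340:]=0
ys,xs=b.nonzero(); print(len(xs),cast(cal,T,[[xs.mean(),ys.mean()]],81))
cx,cy=rc[0]
for yaw in (rc[2],rc[2]-90):
  a=np.deg2rad(yaw); q=r.inverse_kinematics([cx,cy,250],down(a)); print(yaw,q)
E
```

```text
((581.9613037109375, 11.339370727539062), (258.2198791503906, 257.1419372558594), 6.10795259475708)
108 [[590.357   9.963  81.   ]]
6.10795259475708 [ 0.623  0.248 -0.811  1.563  0.181  1.409 -1.666]
-83.89204740524292 None
```

Run:
```python
from h import *
a=np.deg2rad(6.1); r.movep([590,10,220],down(a))
im,cal,T=snap("w1"); print(r.get_obs()["time_s"],r.get_obs()["joint_pos"],T[:3,3])
```

```text
2.725 [ 0.607  0.283 -0.798  1.587  0.206  1.359 -1.681] [657.311  14.756 382.08 ]
```

View pics/w1.png

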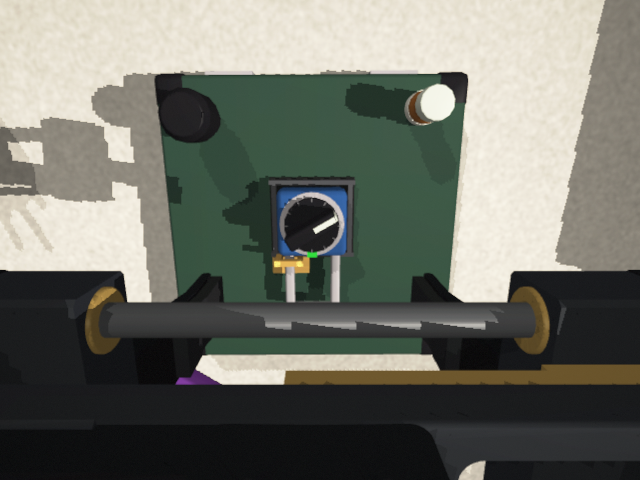

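The view from the wrist shows the blue lock at (312,222), the brass hasp at (291,264) and the green mark at (312,255). The white pointer runs toward the upper right at (325,226), and the shackle points down. I'll enlarge the crop to confirm the lock and measure it.

Run:
```python
from h import *
o=r.get_obs(); cal=optics.calibration("wrist"); T=wristT(o,cal); im=cv2.imread("pics/w1.png")
cv2.imwrite("pics/c1.png",cv2.resize(im[165:305,250:375],None,fx=4.2,fy=4.2,interpolation=cv2.INTER_CUBIC))
hsv=cv2.cvtColor(im,cv2.COLOR_BGR2HSV); 
def sel(lo,hi,x0=265,x1=360,y0=175,y1=300):
    m=np.zeros(im.shape[:2],np.uint8); m[y0:y1,x0:x1]=cv2.inRange(hsv,lo,hi)[y0:y1,x0:x1]; return m
b=sel((100,120,50),(130,255,255)); P=cv2.findNonZero(b).reshape(-1,2)
w=cast(cal,T,P,81)[:,:2]; print("blue",cv2.minAreaRect(np.float32(w)))
g=cv2.findNonZero(sel((45,200,150),(75,255,255))); print("green",None if g is None else (len(g),cast(cal,T,g.reshape(-1,2).mean(0),81)))
k=cv2.findNonZero(sel((0,0,215),(180,40,255),300,345,205,245)); 
c=max(cv2.findContours(sel((0,0,200),(180,40,255),300,345,205,245),0,2)[0],key=cv2.contourArea)
w=cast(cal,T,c.reshape(-1,2),111.5)[:,:2]; print("white",cv2.minAreaRect(np.float32(w)), cv2.minAreaRect(c))
cx,cy=590,10
from math import radians as rd
for h in range(-190,200,30):
    q=r.inverse_kinematics([cx,cy,150],down(rd(6.1+h))); print(h,q)
```

```text
blue ((596.1253051757812, 12.98682975769043), (56.70393753051758, 57.241336822509766), 5.993109226226807)
green None
white ((601.337890625, 2.9847726821899414), (3.684468984603882, 19.265628814697266), 36.60519790649414) ((325.27386474609375, 224.47305297851562), (4.9192657470703125, 26.05388641357422), 59.931419372558594)
-190 [ 0.902  0.557 -1.27   1.669  0.547  1.33   1.039]
-160 [ 0.854  0.495 -1.176  1.67   0.472  1.299  1.616]
-130 [ 0.854  0.495 -1.176  1.67   0.472  1.299  2.139]
-100 [ 0.854  0.495 -1.176  1.67   0.472  1.299  2.663]
-70 [-0.324  0.242  0.305  1.711 -0.077  1.2   -2.686]
-40 [ 0.514  0.312 -0.685  1.679  0.208  1.225 -2.381]
-10 [ 0.572  0.329 -0.759  1.678  0.238  1.231 -1.88 ]
20 [ 0.628  0.349 -0.833  1.676  0.271  1.238 -1.38 ]
50 [ 0.681  0.371 -0.905  1.674  0.306  1.246 -0.882]
80 [ 0.742  0.404 -0.993  1.673  0.353  1.259 -0.393]
110 [ 0.799  0.443 -1.081  1.671  0.407  1.275  0.092]
140 [ 0.853  0.494 -1.174  1.67   0.471  1.298  0.57 ]
170 [ 0.902  0.557 -1.27   1.669  0.547  1.33   1.039]
```

View pics/c1.png

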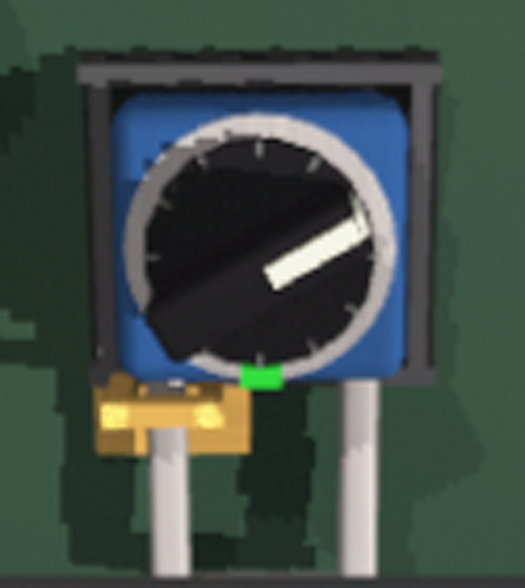

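The crop confirms the blue lock. The blue body measures 56.7 x 57.2 mm and is centred at (596,13), which fits the case centre plus 10 mm. The pointer stripe sits at (318,252) in the crop, heading about -60° in the case frame, so the dial is at about +2.09 rad. I need to turn it 120° clockwise.

Run:
```python
from h import *
d=np.deg2rad; x,y=595.5,12.2
r.movep([x,y,170],down(d(126)))
r.command_gripper(45,20)
r.servo_line([x,y,91],vel=80)
o=r.get_obs(); print(o["tool_pos"],o["contact_force"])
r.command_gripper(0,20)
o=r.get_obs(); print("grip",o["width"],o["finger_force"],o["contact_force"],o["joint_pos"])
for h in (96,66,36,6):
    r.servo_line([x,y,91],down(d(h)),vel=80)
    o=r.get_obs(); print(h,o["time_s"],R.from_quat(o["tcp_rot"]).as_matrix()[:2,0],o["width"],o["contact_force"],o["ft_torque"][2])
r.hold(0.3); r.command_gripper(45)
r.servo_line([x,y,220],vel=200)
im,cal,T=snap("w2"); print(r.get_obs()["time_s"])
cv2.imwrite("pics/c2.png",cv2.resize(im[165:305,250:375],None,fx=4.2,fy=4.2,interpolation=cv2.INTER_CUBIC))
```

```text
[595.952  12.364  91.584] [ 0.068 -0.869  0.151]
grip 11.980102305895539 19.999156594276428 [ 0.689 -0.133  1.031] [ 0.768  0.528 -1.062  1.717  0.493  1.193  0.203]
96 7.85 [-0.106  0.994] 11.63943151276013 [-1.362 -0.491  2.568] 0.04847469329597283
66 8.525 [0.405 0.914] 11.635231754022904 [-2.246 -2.266  2.79 ] 0.04602300097936204
36 9.2 [0.808 0.59 ] 11.651810891812703 [-3.953 -0.949  3.445] -0.0416775350295354
6 9.875 [0.994 0.107] 11.387899980810355 [-5.402 -0.138  5.536] -0.023468951121178527
11.8667
```

View pics/c2.png

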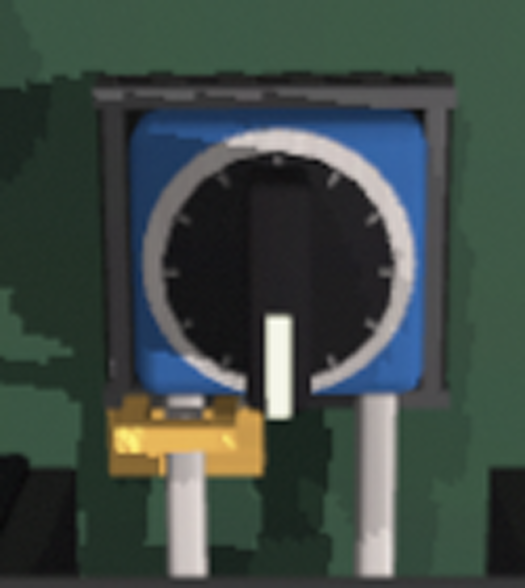

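The pointer stripe at (278,365) in the crop now sits on the green mark. Next I'll grip the shackle and pull it out.

Run:
```python
from h import *
a=np.deg2rad(6); u=np.array([np.cos(a),np.sin(a),0])
L=np.array([595.5,12.2,0]); S=L-66*u
z=lambda p,h:[p[0],p[1],h]
r.movep(z(S,130),down(a)); r.command_gripper(72,30)
r.servo_line(z(S,75),vel=100); r.servo_line(z(S,53.5),vel=50)
o=r.get_obs(); print(o["tool_pos"],o["contact_force"])
r.command_gripper(0,30); o=r.get_obs(); f0=o["contact_force"]; print("grip",o["width"],o["finger_force"],f0)
for d in [10,18,20,21.5,23,24.5,26]:
    r.servo_line(z(S-d*u,53.5),vel=40); r.hold(.1)
    o=r.get_obs(); f=(o["contact_force"]-f0)@u; print(d,(o["tool_pos"]-S)@u,f,o["width"],o["contact_force"])
    if abs(f)>14: break
r.hold(.2); im,cal,T=snap("w3"); print(o["time_s"])
```

```text
[529.74    5.415  53.298] [-0.225 -0.374  0.558]
grip 47.597414341112994 29.986922442913055 [-0.134  0.729  0.389]
10 -10.358464794259035 0.5703338994401537 47.94548425516641 [0.47  0.437 1.387]
18 -18.513291496671794 0.03499606798900834 47.20137123674518 [-0.015 -0.067  1.955]
20 -19.710057699732598 2.4471553763093308 47.45613761768134 [2.315 0.834 0.429]
21.5 -21.45082072654669 3.471742744852439 47.59715463775681 [ 3.45  -0.157  0.986]
23 -23.144617520265374 1.8040796699567527 47.43450039113969 [1.737 0.181 1.308]
24.5 -24.649975200497668 1.9185234065380994 48.01793663963682 [ 1.896 -0.23   0.25 ]
26 -25.90137010815518 3.0838407733294746 47.84347246324516 [ 2.912  1.245 -0.155]
17.7
```

View pics/w3.png

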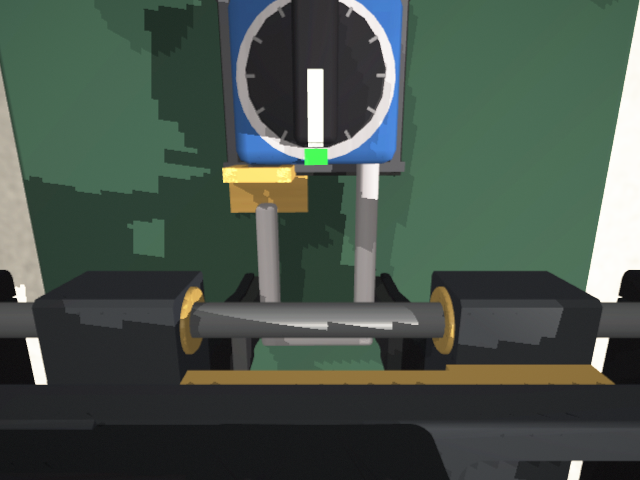

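The toe leg's tip at (267,207) is now out of the hasp eye at (259,173), and the lock is still in its saddle. I'll pull gently on until I feel the end stop.

Run:
```python
from h import *
a=np.deg2rad(6); u=np.array([np.cos(a),np.sin(a),0])
L=np.array([595.5,12.2,0]); S=L-66*u
z=lambda p,h:[p[0],p[1],h]
for d in [27,28,29]:
    r.servo_line(z(S-d*u,53.5),vel=40); r.hold(.15)
    o=r.get_obs(); f=o["contact_force"]@u; print(d,(o["tool_pos"]-S)@u,f,o["contact_force"])
    if abs(f)>7: break
r.hold(.2)
r.command_gripper(72); r.servo_line(z(S-d*u,130),vel=150)
r.movep(z(L,220),down(a))
im,cal,T=snap("w4"); print(r.get_obs()["time_s"])
hsv=cv2.cvtColor(im,cv2.COLOR_BGR2HSV); b=cv2.inRange(hsv,(100,120,50),(130,255,255)); m=np.zeros_like(b); m[175:300,265:360]=b[175:300,265:360]
print(cv2.minAreaRect(np.float32(cast(cal,T,cv2.findNonZero(m).reshape(-1,2),81)[:,:2])))
cv2.imwrite("pics/c4.png",cv2.resize(im[165:305,250:375],None,fx=4.2,fy=4.2,interpolation=cv2.INTER_CUBIC))
```

```text
27 -25.86202587951528 6.146915899375222 [ 6.097  0.796 -1.115]
28 -25.87195136344764 9.504033002119861 [ 9.525  0.295 -3.527]
20.975
((594.4734497070312, 12.15468978881836), (56.984703063964844, 57.060081481933594), 6.205025672912598)
```

View pics/c4.png

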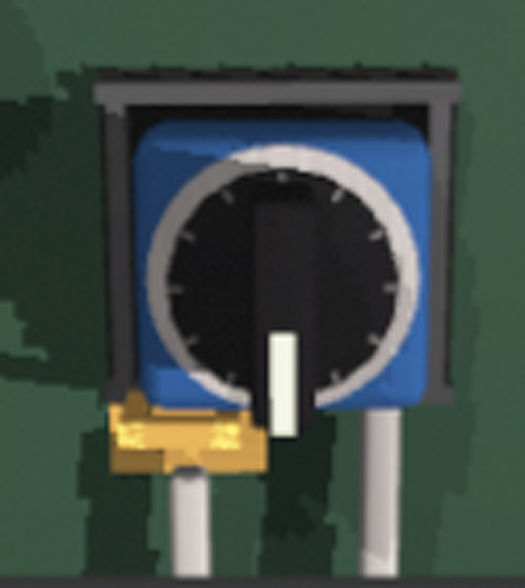

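The end stop was felt at 26 mm of travel, which is 22 mm of shackle plus saddle play. The toe tip at (190,470) in the crop is clear of the eye. Now I'll grip the dial bar and lift.

Run:
```python
from h import *
a=np.deg2rad(6); u=np.array([np.cos(a),np.sin(a),0])
L=np.array([593.2,12.0,0])
z=lambda p,h:[p[0],p[1],h]
r.command_gripper(45,40); r.movep(z(L,130),down(a)); r.servo_line(z(L,91),vel=80)
r.command_gripper(0,40); o=r.get_obs(); print("grip",o["width"],o["finger_force"],o["contact_force"])
for h in (94,97,102,110,130):
    r.servo_line(z(L+1*u,h),vel=50); o=r.get_obs(); print(h,o["tool_pos"],o["width"],o["contact_force"],o["ft_torque"])
    if np.linalg.norm(o["contact_force"])>15: print("STOP");break
else:
    r.servo_line(z(L-9*u,215),vel=80); r.hold(.5)
o=r.get_obs(); print(o["time_s"],o["tool_pos"],o["width"],o["contact_force"],o["finger_force"])
im,cal,T=snap("w5"); s=optics.grab_frame("scene")
cv2.imwrite("pics/c5.png",np.hstack([cv2.resize(im,(400,300)),cv2.resize(s[180:400,180:473],(400,300))]))
```

```text
grip 11.613030372627264 40.00011205673218 [0.029 0.514 0.058]
94 [594.071  12.025  93.865] 11.75435671899222 [ 0.349  0.379 -1.994] [ 0.042 -0.001 -0.038]
97 [594.257  12.09   97.129] 11.82409269899779 [ 0.069  0.207 -2.998] [-0.01   0.017  0.022]
102 [594.56   12.197 102.517] 11.729574032748449 [ 0.024  0.352 -2.253] [-0.012 -0.018  0.064]
110 [594.626  12.159 110.606] 11.65410740527581 [-0.067 -0.121 -2.537] [ 0.032 -0.007 -0.022]
130 [594.312  12.103 130.267] 11.730769382973595 [-0.736 -0.706 -2.409] [ 0.036 -0.05  -0.009]
26.8167 [584.254  11.043 214.972] 11.533567636604591 [-0.392 -0.113 -3.231] 39.99960243701935
```

View pics/c5.png

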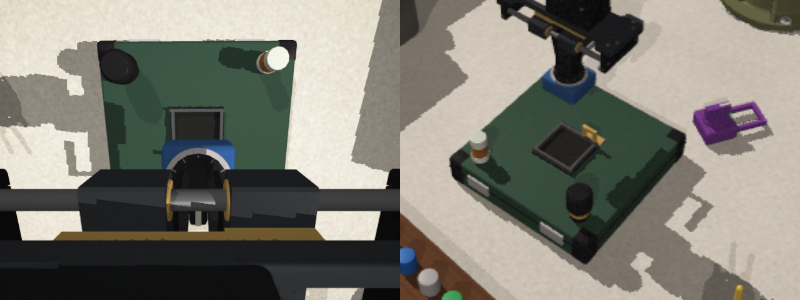

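The picture shows the saddle empty, at (197,122) and (563,147). The lock is held level in the gripper, and the eyepiece and vial have not moved.

```bash
python3 -c "
from workcell import r
print(r.sign_off(), r.get_obs()['time_s'])"
```

```text
the job is handed in; nothing more can be done
the job is handed in; nothing more can be done
```

The lock was opened at the green mark and its shackle pulled out to the end stop; I handed it in at about 27 s of the 48 s limit, held level with its underside about 125 mm above the case lid; no verdict was returned.

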